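# Tip the nut tray and hold the hidden bolt head

### The arm

A 6-joint arm with a two-finger parallel gripper is mounted at the origin on the work surface. World frame = base frame: x ahead of the robot, y to its left, z up, the work surface at z = 0. Lengths are in m, angles in rad, forces in N, time in s.
With the tool pointing down it reaches from about 0.25 to 0.725 m from the base axis. Payload 4 kg.
Tool frame: the origin (TCP) lies at the very end of the fingers, on their centre line; the grasp point (between the pads) lies 19 mm behind it; x points along the fingers, z is the direction in which the jaws open and shut, and the axes are right-handed (so a half turn about x gives the same grasp; the last joint's range is limited). The gripper opens to 85 mm and grips with 20 to 120 N. Pads are 22 mm wide; open, the fingers measure 114 mm over their backs; the gripper's body (76 mm by 85 mm) begins 54 mm behind the grasp point. The pads swing forward as they close: fully open they stand 13 mm farther back than shut.
Start: joints at [-1.18, 0.241, 0.005, 1.335, 0, 1.571], TCP at [0.19, -0.462, 0.231] pointing down, gripper open.
Joint ranges: [-2.72, 2.72], [-1.05, 1.87], [-1.09, 1.28], [-1.99, 2.15], [-1.42, 1.44], [-3.14, 3.14]. Speed limits (rad/s): [2.79, 2.79, 3.14, 3.14, 3.14, 3.14].

### API

Orientations are given as a unit quaternion [x, y, z, w].
In Python, from workcell import bot gives the robot as it stands.
- The arm moves only by the tool apply_moves, never from a script. Its argument "targets" is one flat list of numbers, 7 for each row, row after row: the shift along the tool's x, y, z in units of 25 cm (1.0 is 25 cm), then the turn, a rotation vector about the tool's x, y, z in units of 0.5 rad (1.0 is 0.5 rad), then the opening, from 0 (shut) to 1 (fully open). In form: [tx, ty, tz, wx, wy, wz, claw, tx, ty, tz, wx, wy, wz, claw, ...]. A call has 1 to 12 rows; each row is the pose to reach, as a shift and turn from the pose commanded when the call began, along the tool's axes at that moment; what a row does not reach only later rows make up. A row lasts 1/12 s, in which the tool goes at most 41.7 mm and 7.16 degrees, less where a joint would pass 70% of its speed; a pose out of reach is approached as far as the arm can. A call with a number of a shift or a turn outside -1 to 1 is refused whole. A call with a gripper value outside its range is refused whole. The fingers move at their own pace and stop on an object; the grip force is fixed at half the most. Time passes only in rows, so rows that repeat a pose let the fingers close. It gives the time, the measured TCP pose, the force and the opening at its end, in the units of the state.
- bot.get_obs(): the state, without advancing time (a new reading comes with each control period).
- bot.camera(name): name is "scene" or "top" or "wrist"; returns (picture, depth): 384x512x3 uint8, red, green, blue; 384x512 float32, m along the optical axis (not along the pixel's ray), 0 where there is no reading.
- bot.camera_params(name): a dict with "fx", "fy", "cx", "cy" (pixels), "T" (4x4, takes a point from camera to world coordinates); the wrist camera has in their place "tool_from_camera" (4x4, takes a point from camera to tool coordinates, whose origin is the TCP and whose axes are the tool frame's). Camera axes: x right, y up, looking along -z (the intrinsics and any distortion apply to the point x, -y, -z); pixel columns grow to the right and rows downward; lengths in m; the calibration is good to about 2 mm. A picture is of the moment at which its call begins: read the wrist's pose just before it. camera_params takes no time and is no camera call.
- bot.job_done(): hands the job in, once; it reports no verdict.
The state is a dict: "clock": time; "joint_pos": joint angles; "joint_vel": joint speeds; "tau": joint torques, N m; "eef_pos": TCP position; "tool_rot": TCP orientation; "ft_force": force on the tool from outside, world axes, zero at the start; "ft_torque": the same for the moment, N m; "grip_width": finger opening in m.
Only numpy, scipy, OpenCV 4.12 (cv2) and the standard library are available. Lean on these libraries where they do the work, as an engineer would, in place of code of your own. Each camera call takes 0.05 s, during which the arm holds its last target.

### The job

Tip the hinged tray right up on its bar so that all four nuts slide off into the bin behind it, and leave the tray standing up. Then reach down into the narrow gap behind the bracket that the tray was covering, grip the hidden bolt head firmly, turn it until the spanner at the bolt's other end is level, and finish while still holding the head there so that it cannot turn back. Hold it by its head alone, do not push on the spanner, and leave the other tools on the bench where they lie.

Things in the scene. Friction and masses are not known exactly. Their poses are not given: they have to be found in the camera images.
- fixture: steel fixture, fixed. Origin: on the bench, straight below the bolt axis at the bracket's rear face; x points to the rear (away from the robot) along the bolt axis, y left, z up. Bracket: upright plate, x -8 to 0 mm, 62 mm wide for z 55 to 115 mm, 120 mm wide below. Base plate 10 mm thick. Two tray hinge posts at y = +-77 mm, x 73 to 103 mm, 124 mm high
- gap (a point): middle of the mouth of the narrow gap behind the bracket, 115 mm above the bench. The gap is 48 mm wide (fixture x 0 to 48 mm), open at the top and both sides, 105 mm deep; the rear wall that bounds it (x 48 to 56 mm, 120 mm wide) is 75 mm high
- tray (a joint): angle of the hinged aluminium tray, rad: 0 = flat over the gap, on top of the bracket; grows as its front edge is lifted up and over to the rear; 1.57 = upright, stop at 1.85. Stiff hinge (0.4 N m): stays where left, about 5 N at the bar lifts it. Floor 130 mm (front to hinge) x 140 mm, its top at z 118 mm; walls 14 mm high at front and sides, none at the hinge, where things slide off
- tray_hinge (a point): middle of the tray's hinge line, which runs along the fixture's y; at x = 100, y = 0, z = 116 mm in the fixture's frame
- tray_bar (a point): middle of the tray's round lifting bar (12 mm diameter, along the fixture's y, 84 mm free between its two arms), 40 mm in front of the tray's front wall, 175 mm in front of the hinge and, with the tray flat, 120 mm above the bench. It can be pinched from above and turns in the grip as the tray swings round the hinge. Axes: the tray's (equal to the fixture's when the tray is flat)
- bolt (a joint): turn of the bolt with its head, nut and spanner, rigidly together, about the fixture's x axis, rad: 0 = spanner level and two opposite flats of the head upright (facing +-y); negative = the spanner's far end (+y) droops. Turns freely from -0.6 to 0.6; the spanner's weight (about 0.12 N m) pulls it down until it lies on the wooden block
- bolt_head (a point): hexagonal bolt head behind the bracket, under the tray until that is tipped up: 30 mm across flats, 35 across corners, flats 17 mm long, 14 mm thick along the bolt axis. This point: its centre, 15 mm behind the bracket's rear face, 90 mm above the bench. x = bolt axis, +-y point out of two flats. A round collar (38 mm diameter, 8 mm thick) lies between it and the bracket
- spanner: a short aluminium-coloured spanner, 161 mm from the bolt axis to its far end, 18 mm wide, 9 mm thick, set on the nut in front of the bracket (x -25 to -15 mm); origin on the bolt axis at the bracket's rear face; y points along the spanner to its far end
- bin: grey open box behind the fixture, fixed, 180 x 210 mm, 75 mm high, walls 4 mm; origin under its centre, axes parallel to the fixture's
- block: loose wooden block 40 x 30 x 35 mm high on the bench under the spanner, which lies on it; origin in the middle of its underside
- nut0_c (a point): one of four loose hexagonal steel nuts (30 mm across flats, 35 mm across corners, 16 mm high, about 65 g) lying flat on the tray; this point is its centre, 8 mm above its underside
- nut1_c (a point): one of four loose hexagonal steel nuts (30 mm across flats, 35 mm across corners, 16 mm high, about 65 g) lying flat on the tray; this point is its centre, 8 mm above its underside
- nut2_c (a point): one of four loose hexagonal steel nuts (30 mm across flats, 35 mm across corners, 16 mm high, about 65 g) lying flat on the tray; this point is its centre, 8 mm above its underside
- nut3_c (a point): one of four loose hexagonal steel nuts (30 mm across flats, 35 mm across corners, 16 mm high, about 65 g) lying flat on the tray; this point is its centre, 8 mm above its underside
- file: bystander: flat file with wooden handle, 300 mm long, 24 mm high, lying along its x; origin at its underside
- brush: bystander: wire brush with red handle, 275 mm long, 31 mm high, lying along its x; origin at its underside
- marker: bystander: marker pen, 135 mm long, 18 mm thick, along its x; origin at its underside
- spare_bolt: bystander: loose bolt, 70 mm long, head 24 mm across flats, lying along its x; origin at its underside
- screwdriver: bystander: screwdriver lying along its x; origin at its underside
- tin: bystander: closed tin, 70 mm diameter, 90 mm high; origin at its underside
- collar: bystander: steel ring, 60 mm diameter, 20 mm high; origin at its underside

How it is judged:
By the outcome, as a careful person would: the job done as asked, in the order asked, and still so for the second after the job is handed in, while the arm keeps its last pose, push and grip.
It also fails if it takes over 51 s, if anything falls off the work surface, if the arm or the gripper's body presses on something with over 40 N, if the wrist force passes 120 N, or if a joint passes its speed limit or range.

## Working session

There is one attempt and no reset: what is moved stays moved. The work goes in short steps, Python scripts to look and compute and a tool call to move; the robot and the scene stay as the last step left them, time stands still between calls to the robot, and variables do not carry over. Pictures are saved under pics/ and viewed, and the job is handed in when it is done.

Besides the shell and the picture viewer there is one more tool, called by a JSON object that holds its "name" and its "arguments", one argument or row to a line. apply_moves: Moves the arm, as the interface text tells. Its arguments: {"type":"object","properties":{"targets":{"type":"array"}},"required":["targets"]}

```bash
ls; mkdir -p pics; python3 - <<'E'
from workcell import bot
import cv2,numpy as np
o=bot.get_obs();print(o)
for n in ("scene","top"):
    p,d=bot.camera(n);cv2.imwrite(f"pics/{n}0.png",p[:,:,::-1]);np.savez(f"{n}0.npz",p=p,d=d)
    print(n,bot.camera_params(n))
print(bot.camera_params("wrist"))
E
```

```text
pics
{'clock': 0.0, 'joint_pos': array([-1.17998700e+00,  2.41415253e-01,  3.71724270e-03,  1.33516431e+00,
       -4.03959346e-06,  1.57081494e+00]), 'joint_vel': array([-1.36910079e-04, -3.21892376e-05,  3.94995702e-04,  1.62124579e-03,
        4.63828174e-04,  1.79248397e-03]), 'tau': array([-8.48337222e-04, -3.72320294e+01,  2.52407026e+01,  1.71666738e-02,
       -1.63079435e-04,  7.45698223e-07]), 'eef_pos': array([ 0.19023056, -0.46172642,  0.23040913]), 'tool_rot': array([ 0.39381328,  0.58817012, -0.3930029 ,  0.58695462]), 'ft_force': array([ 0.33207002,  0.17897335, -0.28648963]), 'ft_torque': array([ 0.00794901, -0.06180739,  0.0209244 ]), 'grip_width': 0.08533047782513369}
scene {'fx': 359.17119726471765, 'fy': 359.17119726471765, 'cx': 257.2716868271971, 'cy': 193.239981068173, 'T': array([[ 0.38726653, -0.56437274,  0.72904598,  1.44803828],
       [ 0.92174919,  0.21978565, -0.31948819, -0.39242089],
       [ 0.02007658,  0.79572462,  0.60532574,  0.84972155],
       [ 0.        ,  0.        ,  0.        ,  1.        ]])}
top {'fx': 360.036430990949, 'fy': 360.036430990949, 'cx': 256.554882131297, 'cy': 196.9576801463964, 'T': array([[ 0.02281185,  0.99852078, -0.04935445,  0.45772033],
       [-0.99948647,  0.02166702, -0.02360797, -0.00131601],
       [-0.02250369,  0.04986765,  0.99850228,  1.11974133],
       [ 0.        ,  0.        ,  0.        ,  1.        ]])}
{'fx': 274.36375194748246, 'fy': 274.36375194748246, 'cx': 257.3670484219107, 'cy': 190.19113232887128, 'tool_from_camera': array([[ 8.40466350e-04,  2.85221207e-01, -9.58461348e-01,
        -1.43076908e-01],
       [ 8.21318631e-04,  9.58461167e-01,  2.85221874e-01,
         7.34910207e-02],
       [ 9.99999310e-01, -1.02692155e-03,  5.71296866e-04,
         8.06651904e-04],
       [ 0.00000000e+00,  0.00000000e+00,  0.00000000e+00,
         1.00000000e+00]])}
```

View pics/scene0.png

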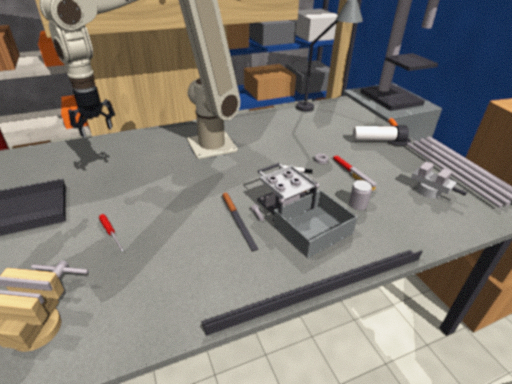

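View pics/top0.png

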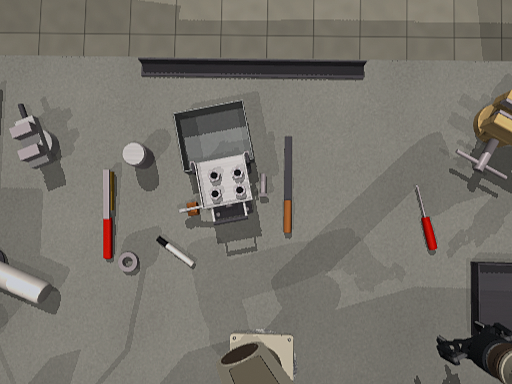

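The top view shows the tray with four nuts at about (227,183), the bin behind it at (212,135), the bar in front at about (230,215), and the spanner at the left at (185,209). I'll zoom in.

```bash
python3 - <<'E'
import cv2,numpy as np
z=np.load("top0.npz");c=z['p'][95:260,165:275,::-1]
cv2.imwrite("pics/topz.png",cv2.resize(c,None,fx=3.6,fy=3.6,interpolation=cv2.INTER_CUBIC))
z=np.load("scene0.npz");c=z['p'][150:260,230:370,::-1]
cv2.imwrite("pics/scz.png",cv2.resize(c,None,fx=5,fy=5,interpolation=cv2.INTER_CUBIC))
E
```

```text
(no output)
```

View pics/topz.png

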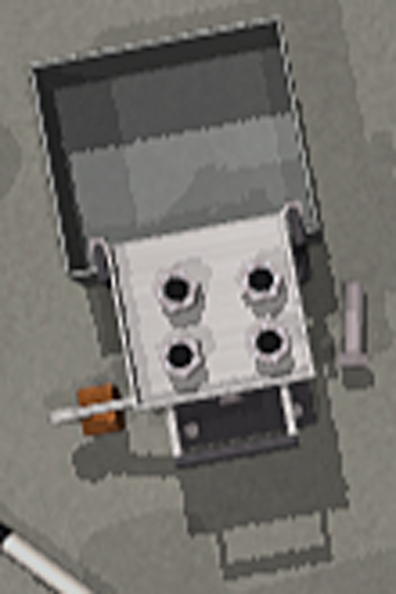

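View pics/scz.png

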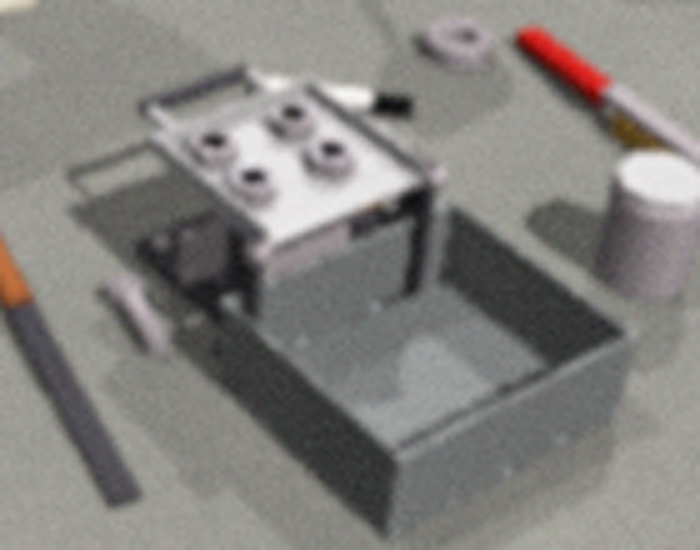

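```bash
cat > h.py <<'E'
import numpy as np,cv2
from scipy.spatial.transform import Rotation as R
from workcell import bot
def cloud(d,P,T=None):
    T=P["T"] if T is None else T
    v,u=np.mgrid[:d.shape[0],:d.shape[1]]
    c=np.stack([(u-P["cx"])/P["fx"]*d,-(v-P["cy"])/P["fy"]*d,-d],-1)
    return c@T[:3,:3].T+T[:3,3]
def proj(p,P,T=None):
    T=P["T"] if T is None else T
    c=(np.atleast_2d(p)-T[:3,3])@T[:3,:3]
    return np.stack([P["cx"]+P["fx"]*c[:,0]/-c[:,2],P["cy"]-P["fy"]*c[:,1]/-c[:,2]],-1)
E
python3 - <<'E'
from h import *
P=bot.camera_params("top");z=np.load("top0.npz");W=cloud(z['d'],P)
def pts(lo,hi,r,ok=None):
    m=np.zeros(z['d'].shape,bool);m[r[0]:r[1],r[2]:r[3]]=1
    m&=(W[...,2]>lo)&(W[...,2]<hi);return W[m]
print("bench z",np.median(W[220:240,320:400,2]))
a=pts(.112,.14,(150,222,190,262));print(len(a),cv2.minAreaRect(a[:,:2].astype(np.float32)))
b=pts(.06,.09,(95,180,165,265));print(len(b),cv2.minAreaRect(b[:,:2].astype(np.float32)))
# heights map
for r in range(196,226,2): print(r,(W[r,206:256:3,2]*1000).astype(int))
P2=bot.camera_params("scene");z2=np.load("scene0.npz");W2=cloud(z2['d'],P2)
m=np.zeros(z2['d'].shape,bool);m[150:260,230:370]=1
a=W2[m&(W2[...,2]>.112)&(W2[...,2]<.14)];print(len(a),cv2.minAreaRect(a[:,:2].astype(np.float32)))
E
```

```text
bench z 0.0016940133937609625
2634 ((0.5296149849891663, 0.11053216457366943), (0.1878705769777298, 0.16549043357372284), 12.789310455322266)
480 ((0.6721837520599365, 0.15277628600597382), (0.21756044030189514, 0.20991531014442444), 11.811738967895508)
196 [119 119 133 139 135 117 115 118 120 119 121 117 118 116 119 131   1]
198 [ 122  116  120  134  121  120  118  116 1119  115  118  122  116  118
  120  134    2]
200 [120 116 120 117 119 121 120 120 118 115 117 133 135 126  10  -2   2]
202 [115 122 119 118 116 121 120 120 132 131  14  11  12  14  11   0   2]
204 [119 119 118 117 134 133 127 100  97  15  10  10  13 122   9   2   0]
206 [ 117  134  132   13   13   11    8  104   10   11 1119   12    9  128
    9   10    0]
208 [ -1   5 124  14  11   8  11  14  13  14  12  12  10 129  13  10   4]
210 [  2   0 128  12  14  13  11  10   9  11  14  10  13 125  11  15   2]
212 [  4   0 123  13  13   9  11  11   9  13  11  11  11 122  10   9   3]
214 [  1   0 122   9  20  10   9   8  13  14  15  14   3 125  -2   2   4]
216 [ -1   3 126  10  10  11  12  14  10   3   0 125 128 124   1  -1   1]
218 [ -2   4  -3   9  11   0   3 127 126 128 127 126 124 129   0   2   1]
220 [  1   1   2 120 122 126 131 125 126 127 124   4  -4   1   3   3   0]
222 [  0   1   3 127 123 128 125 123  -4   2   1   0   0   2   1   0   2]
224 [  1   4  -1 127   1   3   0   1   1   3   1   1   1  -1   0   6  -2]
1225 ((0.5279572010040283, 0.11091964691877365), (0.1902410238981247, 0.16656672954559326), 11.44725227355957)
```

```bash
python3 - <<'E'
from h import *
from scipy.optimize import minimize
Ps={n:bot.camera_params(n) for n in("top","scene")}
reg={"top":(150,226,190,262),"scene":(150,215,230,330)}
Z={n:np.load(n+"0.npz") for n in Ps}
obs={};
for n in Ps:
    W=cloud(Z[n]['d'],Ps[n]);r=reg[n];m=np.zeros(W.shape[:2],bool);m[r[0]:r[1],r[2]:r[3]]=1
    m&=(W[...,2]>.108)&(W[...,2]<.145);obs[n]=m.astype(np.float32)
def box(x0,x1,y0,y1,z0,z1):
    return np.array([[x,y,q] for x in(x0,x1) for y in(y0,y1) for q in(z0,z1)])/1000
boxes=[box(-35,100,-70,70,114,118),box(-35,-31,-70,70,114,132),box(-35,100,66,70,114,132),box(-35,100,-70,-66,114,132),
box(-81,-69,-42,42,114,126),box(-81,-35,42,50,114,126),box(-81,-35,-50,-42,114,126),box(73,103,73,81,108,124),box(73,103,-81,-73,108,124)]
S=8
def model(q,n):
    c,s=np.cos(q[2]),np.sin(q[2]);Rm=np.array([[c,-s,0],[s,c,0],[0,0,1]])
    r=reg[n];im=np.zeros(((r[1]-r[0])*S,(r[3]-r[2])*S),np.uint8)
    for b in boxes:
        p=proj(b@Rm.T+[q[0],q[1],0],Ps[n]);p=(p-[r[2],r[0]]+.5)*S
        cv2.fillConvexPoly(im,cv2.convexHull(p.astype(np.float32)).astype(np.int32),255)
    return cv2.resize(im,None,fx=1/S,fy=1/S,interpolation=cv2.INTER_AREA)/255.
def cost(q,ns=("top","scene")):
    t=0
    for n in ns:
        r=reg[n];t+=np.abs(model(q,n)-obs[n][r[0]:r[1],r[2]:r[3]]).sum()/obs[n].sum()
    return t
for ns in (("top",),("scene",),("top","scene")):
    best=minimize(cost,[.519,.108,np.radians(12)],args=(ns,),method="Nelder-Mead",options=dict(initial_simplex=np.array([[.519,.108,.2],[.527,.108,.2],[.519,.116,.2],[.519,.108,.24]]),xatol=1e-5,fatol=1e-5))
    print(ns,best.x,np.degrees(best.x[2]),best.fun)
q=best.x
c,s=np.cos(q[2]),np.sin(q[2]);Rm=np.array([[c,-s,0],[s,c,0],[0,0,1]])
f=lambda p:Rm@np.array(p)/1000+[q[0],q[1],0]
print("bar",f([-75,0,120]),"hinge",f([100,0,116]),"head",f([15,0,90]))
im=Z["top"]['p'][:,:,::-1].copy();im=cv2.resize(im,None,fx=4,fy=4)
for b in boxes:
    p=proj(b@Rm.T+[q[0],q[1],0],Ps["top"]);h=cv2.convexHull(((p+.5)*4).astype(np.float32)).astype(np.int32);cv2.polylines(im,[h],True,(0,0,255),1)
cv2.imwrite("pics/fit.png",im[380:1040,660:1100])
E
```

```text
('top',) [0.51744241 0.10935875 0.20910463] 11.980812682472047 0.07333598105408706
('scene',) [0.51587277 0.10938478 0.2093389 ] 11.994235376551897 0.08453123759625308
('top', 'scene') [0.51698038 0.10941592 0.20475564] 11.73163379895407 0.16132670462209503
bar [0.44354708 0.09416633 0.12      ] hinge [0.61489145 0.12974871 0.116     ] head [0.53166704 0.11246584 0.09      ]
```

View pics/fit.png

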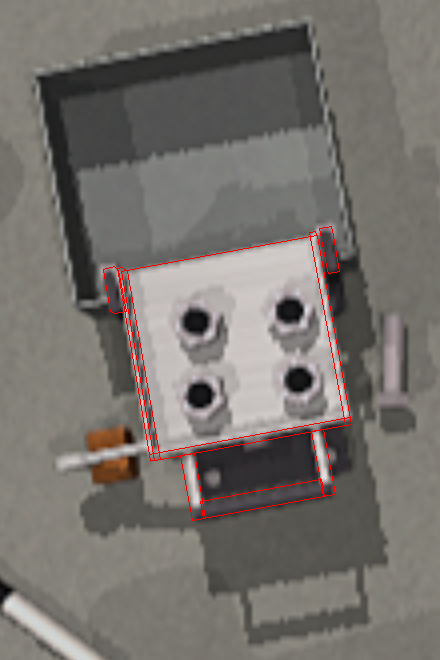

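```bash
cat >> h.py <<'E'
Q=np.array([.5171,.1094,.209])
Rf=R.from_euler('z',Q[2])
def fw(p): return Rf.apply(np.array(p,float)/1000)+[Q[0],Q[1],0]
def wf(p): return Rf.inv().apply(np.array(p)-[Q[0],Q[1],0])*1000
def dev(pos,Rt,p0,R0):
    """move row (units) from commanded pose p0,R0 to target"""
    t=R0.inv().apply(np.array(pos)-p0)/.25; w=(R0.inv()*Rt).as_rotvec()/.5
    return np.r_[t,w]
def frame(xt,zt):
    xt=np.array(xt,float);zt=np.array(zt,float);return R.from_matrix(np.stack([xt,np.cross(zt,xt),zt],1))
def cur():
    o=bot.get_obs();return o['eef_pos'],R.from_quat(o['tool_rot']),o
np.set_printoptions(precision=4,suppress=True)
E
python3 - <<'E'
from h import *
p,r,o=cur();print(r.as_matrix())
print("tool z in fixture yaw deg",np.degrees(np.arctan2(*(Rf.inv().apply(r.as_matrix()[:,2])[1::-1]))))
for n,zt in(("+x",[1,0,0]),("-x",[-1,0,0]),("+y",[0,1,0]),("-y",[0,-1,0])):
    g=Rf*frame([0,0,-1],zt);print(n,"tool y fix",Rf.inv().apply(g.as_matrix()[:,1]),dev(fw([-75,0,180]),g,p,r))
E
```

```text
[[-0.0008  0.9246  0.3809]
 [ 0.0018  0.3809 -0.9246]
 [-1.     -0.     -0.002 ]]
tool z in fixture yaw deg -79.58396546734417
+x tool y fix [0. 1. 0.] [ 0.2052  1.7842 -1.6682 -2.778  -0.0033 -0.0027]
-x tool y fix [-0. -1.  0.] [ 0.2052  1.7842 -1.6682  3.5052 -0.0028  0.0034]
+y tool y fix [-1. -0.  0.] [ 0.2052  1.7842 -1.6682 -5.9196 -0.0006 -0.0058]
-y tool y fix [1. 0. 0.] [ 0.2052  1.7842 -1.6682  0.3636 -0.0039  0.0004]
```

```bash
cat >> h.py <<'E'
def plan(pos,Rt,frac=1.0):
    p,r,o=cur()
    rel=(r.inv()*Rt).as_rotvec()*frac
    d=dev(p+(np.array(pos)-p)*frac, r*R.from_rotvec(rel),p,r)
    n=max(np.linalg.norm(d[:3])*250/41.7,np.degrees(np.linalg.norm(d[3:])*.5)/7.16)
    print("move",np.round(d,3),"rows>=%.1f"%n, "clock",o['clock'],"F",o['ft_force'],"w",o['grip_width'],"q",o['joint_pos'])
GX=Rf*frame([0,0,-1],[1,0,0]); GY=Rf*frame([0,0,-1],[0,1,0])
E
python3 -c "
from h import *
plan(fw([-75,0,180]),GX,.34)"
```

```text
move [ 0.07   0.607 -0.567 -0.945 -0.001 -0.001] rows>=5.0 clock 0.1 F [-0.2321  0.4196  0.0828] w 0.08543229540023925 q [-1.18    0.2414  0.0038  1.3352 -0.      1.5708]
```

{"name": "apply_moves", "arguments": {
  "targets": [0.07,0.607,-0.567,-0.945,0,0,0.5,0.07,0.607,-0.567,-0.945,0,0,0.5,0.07,0.607,-0.567,-0.945,0,0,0.5,0.07,0.607,-0.567,-0.945,0,0,0.5,0.07,0.607,-0.567,-0.945,0,0,0.5,0.07,0.607,-0.567,-0.945,0,0,0.5]
}}

```text
clock: 0.6
eef_pos: [0.2779, -0.2669, 0.2127]
tool_rot: [0.244, 0.665, -0.24, 0.663]
ft_force: [-1.0, 0.0, -0.2]
grip_width: 0.0424
```

```bash
python3 -c "
from h import *
plan(fw([-75,0,180]),GX,.5)"
```

```text
move [ 0.069  0.766 -0.21  -0.908 -0.002 -0.005] rows>=4.8 clock 0.6 F [-1.0131  0.0275 -0.1586] w 0.042363323866677 q [-0.7675  0.0267 -0.2951  1.2532  0.0028  1.5019]
```

{"name": "apply_moves", "arguments": {
  "targets": [0.069,0.766,-0.21,-0.908,0,0,0.5,0.069,0.766,-0.21,-0.908,0,0,0.5,0.069,0.766,-0.21,-0.908,0,0,0.5,0.069,0.766,-0.21,-0.908,0,0,0.5,0.069,0.766,-0.21,-0.908,0,0,0.5,0.069,0.766,-0.21,-0.908,0,0,0.5]
}}

```text
clock: 1.1
eef_pos: [0.3627, -0.0894, 0.1959]
tool_rot: [0.087, 0.702, -0.086, 0.702]
ft_force: [0.6, -0.6, -0.1]
grip_width: 0.0425
```

```bash
python3 -c "
from h import *
plan(fw([-75,0,180]),GX,1)"
```

```text
move [ 0.065  0.789  0.136 -0.909 -0.    -0.004] rows>=4.8 clock 1.1 F [ 0.6004 -0.5567 -0.1393] w 0.04252667300617103 q [-0.2433  0.0115 -0.356   1.2039  0.0022  1.5729]
```

{"name": "apply_moves", "arguments": {
  "targets": [0.065,0.789,0.136,-0.909,0,0,0.5,0.065,0.789,0.136,-0.909,0,0,0.5,0.065,0.789,0.136,-0.909,0,0,0.5,0.065,0.789,0.136,-0.909,0,0,0.5,0.065,0.789,0.136,-0.909,0,0,0.5,0.065,0.789,0.136,-0.909,0,0,0.5,0.065,0.789,0.136,-0.909,0,0,0.5]
}}

```text
clock: 1.68
eef_pos: [0.4438, 0.0895, 0.1795]
tool_rot: [-0.072, 0.704, 0.072, 0.703]
ft_force: [0.1, -0.0, 0.1]
grip_width: 0.0422
```

```bash
python3 - <<'E'
from h import *
p,r,o=cur();P=bot.camera_params("wrist");im,d=bot.camera("wrist")
Tw=np.eye(4);Tw[:3,:3]=r.as_matrix();Tw[:3,3]=p;T=Tw@P["tool_from_camera"]
W=cloud(d,P,T);np.savez("w1.npz",p=im,d=d,T=T)
F=(W-[Q[0],Q[1],0]).reshape(-1,3);F=Rf.inv().apply(F).reshape(W.shape)*1000
m=(F[...,2]>112)&(F[...,2]<135)&(abs(F[...,1])<35)&(F[...,0]<-50)&(F[...,0]>-100)&(d>0)
b=F[m];print(m.sum(),b.mean(0) if len(b) else'',np.percentile(b,[2,50,98],axis=0) if len(b) else '')
m=(F[...,0]<-75+25)&m
cv2.imwrite("pics/w1.png",im[:,:,::-1])
print(wf(p));plan(fw([-75,0,101]),GX)
E
```

```text
1341 [-77.5987   1.5587 125.2156] [[-83.3193 -33.5216 121.911 ]
 [-77.5487   2.6292 125.5155]
 [-72.1076  33.6218 127.3135]]
[-75.8443  -4.3022 179.5047]
move [ 0.315  0.021  0.007 -0.014 -0.004  0.001] rows>=1.9 clock 1.7333 F [-0.3059 -0.7183 -0.0703] w 0.04240052951329548 q [ 0.1973  0.179  -0.2114  1.1824 -0.0006  1.5662]
```

View pics/w1.png

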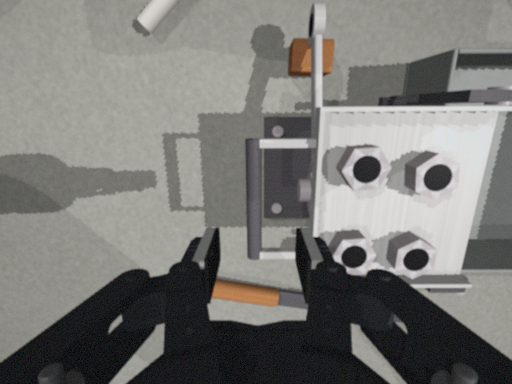

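The wrist view shows the bar at column 253, with the open fingers at columns 205 and 305 on either side of it. So it is centred to about 2 mm. I'll descend and pinch.

{"name": "apply_moves", "arguments": {
  "targets": [0.16,0.02,0,0,0,0,0.5,0.315,0.02,0,-0.014,0,0,0.5,0.315,0.02,0,-0.014,0,0,0.5,0.315,0.02,0,-0.014,0,0,0.3,0.315,0.02,0,-0.014,0,0,0,0.315,0.02,0,-0.014,0,0,0,0.315,0.02,0,-0.014,0,0,0,0.315,0.02,0,-0.014,0,0,0,0.315,0.02,0,-0.014,0,0,0]
}}

```text
clock: 2.48
eef_pos: [0.4403, 0.092, 0.1033]
tool_rot: [-0.074, 0.705, 0.072, 0.702]
ft_force: [-8.6, -3.0, 5.5]
grip_width: 0.01
```

```bash
python3 - <<'E'
from h import *
p,r,o=cur();print(wf(p),r.as_matrix(),o['ft_force'],o['grip_width'])
# arc: tool-frame shifts relative to start (tool x down, z=fixture x, y=fixture y)
g=np.array([-76.,4.]) # bar rel hinge: x -175, z +4
for a in np.arange(0,1.75,.1):
    c,s=np.cos(a),np.sin(a);bx,bz=-175*c+4*s,4*c+175*s
    print(round(a,1),"tx %.3f tz %.3f"%(-(bz-4)/250,(bx+175)/250))
E
```

```text
[-78.7346  -1.1317 103.3064] [[-0.0038 -0.2052  0.9787]
 [-0.0021  0.9787  0.2052]
 [-1.     -0.0013 -0.0041]] [-8.5828 -3.0007  5.4855] 0.010031546142897358
0.0 tx -0.000 tz 0.000
0.1 tx -0.070 tz 0.005
0.2 tx -0.139 tz 0.017
0.3 tx -0.206 tz 0.036
0.4 tx -0.271 tz 0.061
0.5 tx -0.334 tz 0.093
0.6 tx -0.392 tz 0.131
0.7 tx -0.447 tz 0.175
0.8 tx -0.497 tz 0.224
0.9 tx -0.542 tz 0.277
1.0 tx -0.582 tz 0.335
1.1 tx -0.615 tz 0.397
1.2 tx -0.642 tz 0.461
1.3 tx -0.663 tz 0.528
1.4 tx -0.677 tz 0.597
1.5 tx -0.683 tz 0.666
1.6 tx -0.683 tz 0.736
1.7 tx -0.676 tz 0.806
```

{"name": "apply_moves", "arguments": {
  "targets": [-0.04,0,-0.008,0,0,0,0,-0.078,0,-0.005,0,0,0,0,-0.113,0,0.001,0,0,0,0,-0.147,0,0.007,0,0,0,0,-0.181,0,0.016,0,0,0,0,-0.214,0,0.026,0,0,0,0,-0.247,0,0.038,0,0,0,0,-0.279,0,0.051,0,0,0,0,-0.311,0,0.066,0,0,0,0,-0.342,0,0.083,0,0,0,0]
}}

```text
clock: 3.32
eef_pos: [0.462, 0.0967, 0.1877]
tool_rot: [-0.074, 0.704, 0.072, 0.702]
ft_force: [-2.3, -6.0, -5.8]
grip_width: 0.0098
```

```bash
python3 - <<'E'
from h import *
p,r,o=cur();print(wf(p),o['ft_force'],o['grip_width'],o['joint_pos'])
for n in("scene",):
    im,d=bot.camera(n);cv2.imwrite("pics/s2.png",cv2.resize(im[130:260,230:370,::-1],None,fx=4.5,fy=4.5))
E
```

```text
[-56.5201  -1.0263 187.6859] [-2.3415 -6.0432 -5.8232] 0.009751253414200557 [ 0.2075  0.2126 -0.1471  1.2141 -0.0019  1.5709]
```

View pics/s2.png

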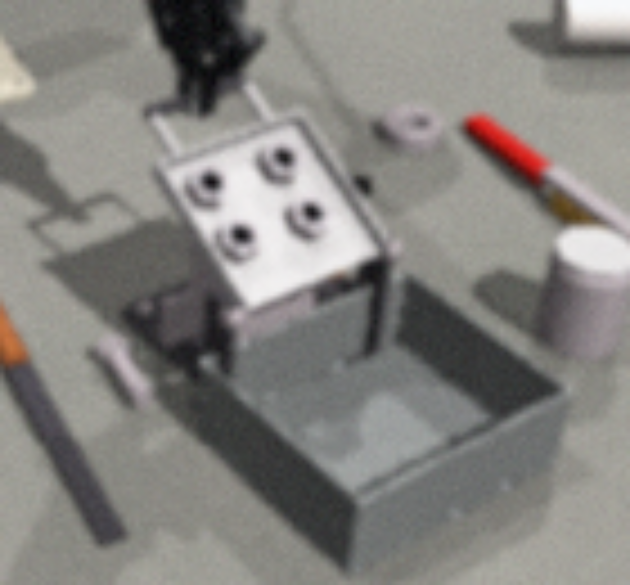

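The tray is up about 0.5 rad in the grip and the nuts are still on it. I'll carry on along the arc.

{"name": "apply_moves", "arguments": {
  "targets": [-0.03,0,0.018,0,0,0,0,-0.058,0,0.038,0,0,0,0,-0.086,0,0.059,0,0,0,0,-0.113,0,0.082,0,0,0,0,-0.139,0,0.106,0,0,0,0,-0.163,0,0.131,0,0,0,0,-0.186,0,0.157,0,0,0,0,-0.208,0,0.184,0,0,0,0,-0.229,0,0.213,0,0,0,0,-0.248,0,0.242,0,0,0,0,-0.265,0,0.273,0,0,0,0,-0.281,0,0.304,0,0,0,0]
}}

```text
clock: 4.37
eef_pos: [0.5351, 0.1121, 0.2618]
tool_rot: [-0.074, 0.704, 0.073, 0.703]
ft_force: [-12.3, -7.3, 13.7]
grip_width: 0.0095
```

```bash
python3 - <<'E'
from h import *
p,r,o=cur();print(wf(p),o['ft_force'],o['grip_width'],o['joint_pos'])
for n in("scene",):
    im,d=bot.camera(n);cv2.imwrite("pics/s3.png",cv2.resize(im[130:260,230:370,::-1],None,fx=4.5,fy=4.5))
E
```

```text
[ 18.1519  -1.0523 261.7731] [-12.3353  -7.2944  13.6698] 0.009524280887130098 [ 0.2074  0.3263  0.2002  1.4464 -0.0016  1.5709]
```

View pics/s3.png

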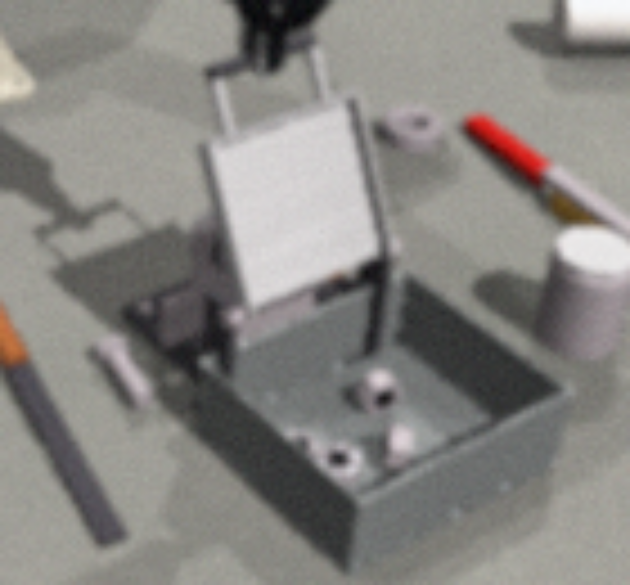

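All four nuts are in the bin and the tray is at about 1.1 rad. I'll go on past upright.

{"name": "apply_moves", "arguments": {
  "targets": [-0.02,0,0.024,0,0,0,0,-0.036,0,0.052,0,0,0,0,-0.047,0,0.086,0,0,0,0,-0.058,0,0.119,0,0,0,0,-0.066,0,0.154,0,0,0,0,-0.072,0,0.188,0,0,0,0,-0.076,0,0.222,0,0,0,0,-0.078,0,0.257,0,0,0,0,-0.079,0,0.292,0,0,0,0,-0.078,0,0.327,0,0,0,0,-0.075,0,0.36,0,0,0,0,-0.075,0,0.36,0,0,0,0]
}}

```text
clock: 5.42
eef_pos: [0.6283, 0.1325, 0.2806]
tool_rot: [-0.073, 0.7, 0.073, 0.706]
ft_force: [1.6, -2.1, 6.4]
grip_width: 0.0096
```

```bash
python3 - <<'E'
from h import *
p,r,o=cur();print(wf(p),o['ft_force'],o['grip_width'],o['joint_pos'])
for n in("scene",):
    im,d=bot.camera(n);cv2.imwrite("pics/s4.png",cv2.resize(im[110:260,230:370,::-1],None,fx=4,fy=4))
E
```

```text
[113.566   -0.5089 280.5562] [ 1.6389 -2.061   6.4106] 0.009581783236259536 [0.2077 0.5253 0.5507 1.5871 0.0001 1.5714]
```

View pics/s4.png

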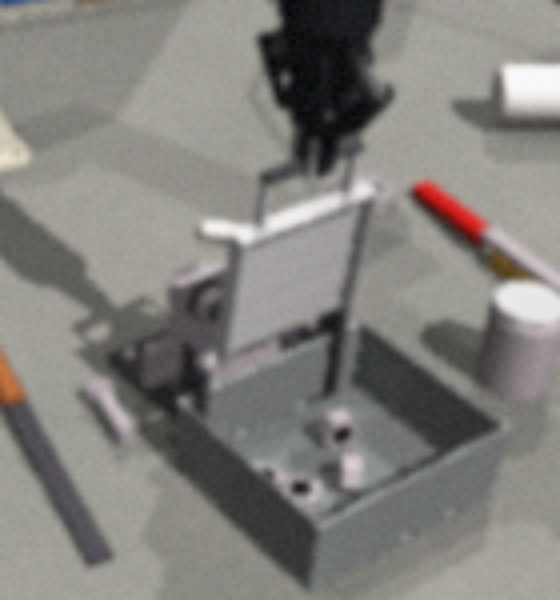

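The tray is just past upright. I'll release the bar and lift off.

{"name": "apply_moves", "arguments": {
  "targets": [0,0,0,0,0,0,0.4,0,0,0,0,0,0,0.4,0,0,0,0,0,0,0.4,0,0,0,0,0,0,0.4,-0.1,0,0,0,0,0,0.4,-0.25,0,0,0,0,0,0.4,-0.3,0,-0.1,0,0,0,0.4,-0.3,0,-0.25,0,0,0,0.4,-0.3,0,-0.4,0,0,0,0.4,-0.3,0,-0.45,0,0,0,0.4]
}}

```text
clock: 6.3
eef_pos: [0.5105, 0.1082, 0.3512]
tool_rot: [-0.073, 0.705, 0.074, 0.702]
ft_force: [0.4, 0.8, -0.5]
grip_width: 0.0339
```

```bash
python3 - <<'E'
from h import *
p,r,o=cur();print(wf(p),o['ft_force'],o['grip_width'],o['joint_pos'])
for n in("scene","top"):
    im,d=bot.camera(n);np.savez(n+"5.npz",p=im,d=d)
    W=cloud(d,bot.camera_params(n));F=Rf.inv().apply((W-[Q[0],Q[1],0]).reshape(-1,3)).reshape(W.shape)*1000
    m=(abs(F[...,1])<60)&(F[...,0]>70)&(F[...,0]<160)&(F[...,2]>130)&(F[...,2]<310)&(d>0)
    a=F[m];print(n,len(a))
    for z in range(130,310,15):
        s=a[(a[:,2]>=z)&(a[:,2]<z+15)]
        if len(s):print(z,len(s),np.median(s[:,0]),s[:,0].min(),s[:,0].max())
    c=im[100:260,230:370] if n=="scene" else im[95:260,165:275]
    cv2.imwrite(f"pics/{n}5.png",cv2.resize(c[:,:,::-1],None,fx=3.6,fy=3.6))
P=bot.camera_params("wrist");im,d=bot.camera("wrist");cv2.imwrite("pics/w5.png",im[:,:,::-1])
E
```

```text
[ -6.7099   0.1912 351.2356] [ 0.4274  0.8181 -0.5058] 0.033905266284113784 [0.2085 0.2748 0.3584 1.6578 0.0006 1.571 ]
scene 868
130 81 100.32925250601383 97.59940432146126 103.72743157215743
145 84 101.59535797222948 98.58178040146443 104.01159004145514
160 83 102.60230249061432 100.25147782857887 105.96594714381592
175 92 104.04064893934526 100.83695487850646 106.94063798429409
190 85 104.95869440716127 102.3570361483953 109.04370079804808
205 96 106.09387138045014 102.95523315075388 108.38221228120484
220 49 107.27023750231707 105.08694440162093 110.05711936250546
235 136 116.26684570697284 103.5087839293433 125.65908778534937
250 26 113.80081753457233 107.55359265334195 117.1704077966903
265 26 114.30727250848071 106.857282566986 118.9688618634636
280 76 118.27832170639917 108.35604272129562 123.81201965810409
295 34 115.67516724182329 111.12263844708694 120.78710690702353
top 613
130 45 100.02545633556082 98.86090055798478 102.34950397414796
145 43 101.23968382181833 100.04565557542 102.59944047630762
160 39 102.35414529730922 100.87913330043271 103.30895873168127
175 50 103.4862376978083 102.12686924045273 104.31638604936508
190 45 104.5308367597841 103.5899439634726 105.53279628470065
205 47 105.62493042325804 104.47037226282123 106.8461112799872
220 52 106.69817322711393 105.4254475901297 108.06656154133161
235 167 112.82195271111371 106.68197897806748 125.12880120829611
250 9 109.74131701824308 108.44691130308436 118.1921980893064
265 5 110.84771726773883 110.32684062883047 111.4347711417813
280 30 112.4070809462012 110.28025938858505 122.121568897208
295 81 115.77825126990965 109.93614224692364 121.16737081208406
```

View pics/top5.png

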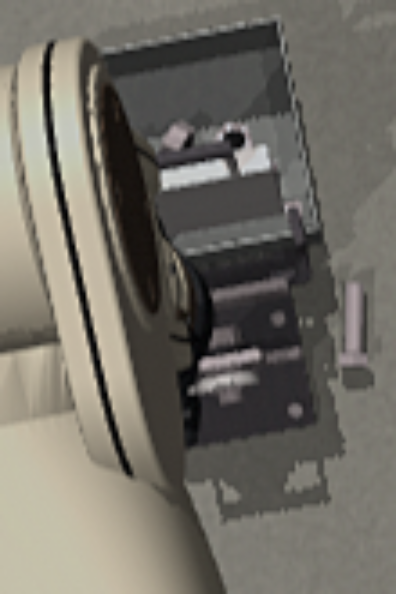

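View pics/w5.png

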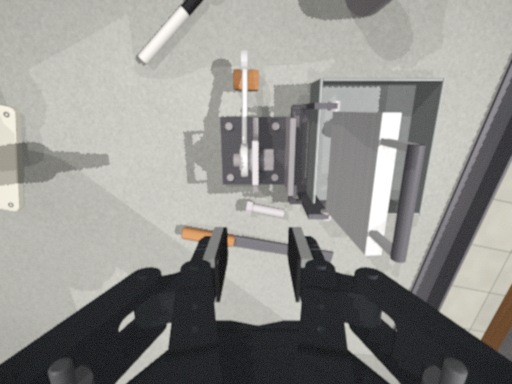

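{"name": "apply_moves", "arguments": {
  "targets": [0,0,0,-0.25,0,0,0.6,0,0,0,-0.5,0,0,0.8,0,0,0,-0.75,0,0,0.8,0,0,0,-1,0,0,0.8,0,0,0,-1,0,0,0.8]
}}

```text
clock: 6.87
eef_pos: [0.5168, 0.1094, 0.3505]
tool_rot: [-0.246, 0.663, 0.246, 0.663]
ft_force: [-0.5, -0.1, -0.2]
grip_width: 0.0679
```

```bash
python3 - <<'E'
from h import *
p,r,o=cur();print(wf(p),o['ft_force'],o['grip_width'],o['joint_pos'])
GYm=Rf*frame([0,0,-1],[0,-1,0])
plan(fw([5,0,260]),GY);plan(fw([5,0,260]),GYm)
E
```

```text
[ -0.3128   0.0176 350.4734] [-0.4953 -0.1253 -0.2064] 0.06788064359237532 [0.2084 0.2855 0.3709 1.6562 0.0003 1.0691]
move [ 0.362 -0.01   0.019 -2.139  0.001 -0.   ] rows>=8.6 clock 6.8667 F [-0.4953 -0.1253 -0.2064] w 0.06788064359237532 q [0.2084 0.2855 0.3709 1.6562 0.0003 1.0691]
move [ 0.362 -0.01   0.019  4.144 -0.    -0.001] rows>=16.6 clock 6.8667 F [-0.4953 -0.1253 -0.2064] w 0.06788064359237532 q [0.2084 0.2855 0.3709 1.6562 0.0003 1.0691]
```

{"name": "apply_moves", "arguments": {
  "targets": [0.1,0,0,-0.25,0,0,0.8,0.2,0,0,-0.5,0,0,0.8,0.2,0,0,-0.75,0,0,0.8,0.2,0,0,-1,0,0,0.8]
}}

```text
clock: 7.2
eef_pos: [0.5152, 0.109, 0.2984]
tool_rot: [-0.402, 0.583, 0.403, 0.58]
ft_force: [-0.3, -0.5, 0.4]
grip_width: 0.0684
```

```bash
python3 -c "
from h import *
plan(fw([8,0,240]),GY,.9);plan(fw([8,0,240]),GY)"
```

```text
move [ 0.21  -0.031  0.02  -1.024 -0.002 -0.008] rows>=4.1 clock 7.2 F [-0.3361 -0.5477  0.4041] w 0.06841755677014481 q [0.2083 0.2817 0.2325 1.5263 0.0002 0.5684]
move [ 0.233 -0.034  0.022 -1.138 -0.002 -0.009] rows>=4.6 clock 7.2 F [-0.3361 -0.5477  0.4041] w 0.06841755677014481 q [0.2083 0.2817 0.2325 1.5263 0.0002 0.5684]
```

{"name": "apply_moves", "arguments": {
  "targets": [0.1,-0.03,0.02,-0.25,0,0,0.8,0.2,-0.03,0.02,-0.5,0,0,0.8,0.22,-0.03,0.02,-0.75,0,0,0.8,0.22,-0.03,0.02,-1,0,0,0.8,0.22,-0.03,0.02,-1,0,0,0.8]
}}

```text
clock: 7.62
eef_pos: [0.5246, 0.1111, 0.2446]
tool_rot: [-0.532, 0.465, 0.533, 0.464]
ft_force: [0.3, -0.3, -0.0]
grip_width: 0.0683
```

```bash
python3 - <<'E'
from h import *
p,r,o=cur();print(wf(p),o['joint_pos'],o['clock'])
P=bot.camera_params("wrist");im,d=bot.camera("wrist")
Tw=np.eye(4);Tw[:3,:3]=r.as_matrix();Tw[:3,3]=p;T=Tw@P["tool_from_camera"]
np.savez("w6.npz",p=im,d=d,T=T);cv2.imwrite("pics/w6.png",im[:,:,::-1])
im,d=bot.camera("scene");cv2.imwrite("pics/s6.png",cv2.resize(im[110:240,210:370,::-1],None,fx=4,fy=4))
E
```

```text
[  7.7106   0.1101 244.637 ] [0.2086 0.3098 0.133  1.396  0.0002 0.0723] 7.6167
```

View pics/w6.png

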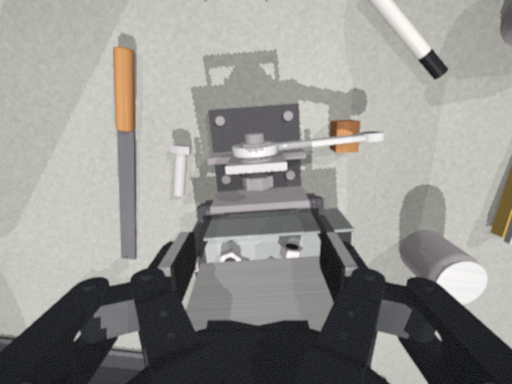

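View pics/s6.png

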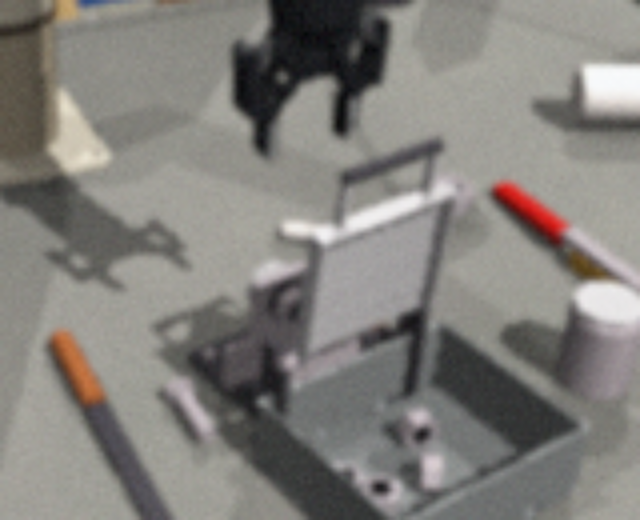

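The wrist view shows the bracket's top edge at row 168 (columns 225–287), the head just behind it at about (258,182), and the rear wall at row 198. The spanner runs from (255,150) to (383,136), resting on the block at (345,135).

```bash
python3 - <<'E'
from h import *
P=bot.camera_params("wrist");z=np.load("w6.npz");d=z['d'];W=cloud(d,P,z['T'])
F=Rf.inv().apply((W-[Q[0],Q[1],0]).reshape(-1,3)).reshape(W.shape)*1000
def s(name,m):
    a=F[m&(d>0)];print(name,len(a),"med",np.median(a,0),"lo",np.percentile(a,3,axis=0),"hi",np.percentile(a,97,axis=0))
v,u=np.mgrid[:384,:512]
s("brtop",(abs(F[...,2]-115)<5)&(v>155)&(v<178)&(u>215)&(u<300))
s("rearwall",(abs(F[...,2]-75)<5)&(v>185)&(v<215)&(u>205)&(u<315))
h=(abs(F[...,1])<24)&(F[...,2]>80)&(F[...,2]<112)&(v>172)&(v<195);s("head",h)
for y in range(-20,21,4):
    a=F[h&(abs(F[...,1]-y)<2)]
    if len(a):print(y,len(a),np.round(np.c_[a[:,0],a[:,2]][np.argsort(a[:,0])][::max(1,len(a)//5)],0).tolist())
sp=(F[...,1]>40)&(F[...,1]<170)&(F[...,0]>-40)&(F[...,0]<0)&(F[...,2]>35)&(v<160)
s("span",sp)
a=F[sp];
for y in range(45,170,10):
    q=a[abs(a[:,1]-y)<5]
    if len(q):print(y,len(q),np.median(q[:,2]),np.median(q[:,0]))
c=z['p'][130:215,195:400,::-1];cv2.imwrite("pics/w6z.png",cv2.resize(c,None,fx=3.8,fy=3.8,interpolation=cv2.INTER_CUBIC))
E
```

```text
brtop 584 med [ -7.2316  -1.7092 115.4425] lo [-18.5864 -29.6728 110.7494] hi [ -2.5036  27.9388 116.7848]
rearwall 765 med [48.7167  0.0542 75.4677] lo [ 45.3553 -56.9729  70.7608] hi [53.3105 55.6757 77.0431]
head 516 med [ 10.2263  -0.9687 104.8143] lo [  0.4209 -16.3742  94.215 ] hi [ 19.3446  14.8262 109.7479]
-20 3 [[3.0, 96.0], [4.0, 96.0], [5.0, 96.0]]
-16 39 [[1.0, 102.0], [4.0, 98.0], [8.0, 95.0], [13.0, 93.0], [15.0, 88.0], [18.0, 87.0]]
-12 62 [[-0.0, 106.0], [3.0, 107.0], [8.0, 101.0], [12.0, 103.0], [16.0, 101.0], [19.0, 104.0]]
-8 67 [[-0.0, 109.0], [3.0, 108.0], [7.0, 104.0], [12.0, 104.0], [15.0, 104.0], [20.0, 104.0]]
-4 69 [[-0.0, 110.0], [3.0, 109.0], [7.0, 106.0], [12.0, 106.0], [15.0, 105.0], [19.0, 106.0]]
0 67 [[-0.0, 109.0], [3.0, 109.0], [8.0, 106.0], [11.0, 107.0], [16.0, 107.0], [19.0, 107.0]]
4 66 [[0.0, 109.0], [4.0, 109.0], [8.0, 107.0], [12.0, 107.0], [15.0, 107.0], [20.0, 106.0]]
8 61 [[1.0, 109.0], [4.0, 109.0], [10.0, 103.0], [13.0, 104.0], [16.0, 100.0], [19.0, 105.0]]
12 53 [[2.0, 106.0], [4.0, 104.0], [8.0, 101.0], [11.0, 99.0], [15.0, 97.0], [19.0, 100.0]]
16 29 [[3.0, 102.0], [5.0, 98.0], [9.0, 97.0], [12.0, 96.0], [15.0, 96.0], [18.0, 97.0]]
span 1327 med [-23.1347 107.9153  62.0824] lo [-37.0135  43.0902  35.2083] hi [ -4.0937 145.2211  85.4514]
45 139 57.04988137261673 -10.467795525822988
55 143 69.03808453206416 -19.15557165550776
65 67 80.39405842831675 -23.389914639067204
75 66 77.05847459624616 -23.715137200570318
85 63 74.41067238703695 -23.6795659608315
95 61 71.08092953761839 -23.41939876981777
105 171 36.43191886992336 -24.11465556552282
115 200 35.98296839260858 -24.94124826812068
125 219 36.475428435512654 -24.612643484238856
135 112 64.45107845765696 -23.98684432675878
145 74 64.24355431765636 -24.31477177696481
155 12 57.477849474738875 -26.79160683795837
```

View pics/w6z.png

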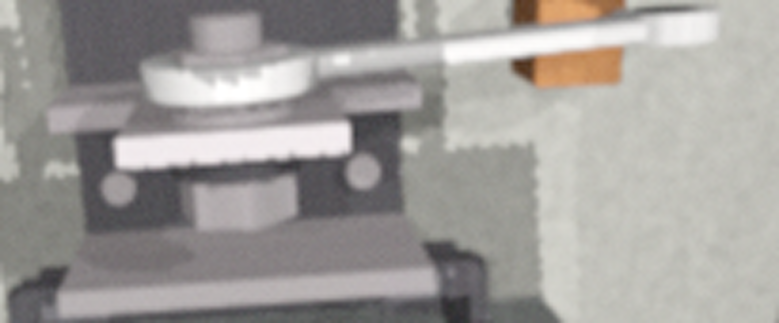

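```bash
cat >> h.py <<'E'
sh=Rf.apply([-.0025,-.0008,0]);Q=np.array([Q[0]+sh[0],Q[1]+sh[1],Q[2]])
def bolt(th,back=0,x=21,y=0,z=90):
    Rt=Rf*R.from_euler('x',th)*frame([0,0,-1],[0,1,0])
    return fw([x,y,z])+Rt.apply([(.019-back/1000),0,0]),Rt
E
python3 -c "
from h import *
plan(*bolt(-.29,70))"
```

```text
move [ 0.428 -0.037  0.058 -0.153  0.58  -0.022] rows>=2.6 clock 7.7167 F [ 0.2801  1.0647 -0.0975] w 0.06831349204345184 q [0.2086 0.3083 0.1341 1.3964 0.0001 0.0763]
```

{"name": "apply_moves", "arguments": {
  "targets": [0.1,-0.01,0.02,-0.05,0.2,0,0.8,0.2,-0.02,0.03,-0.1,0.4,-0.02,0.8,0.3,-0.037,0.045,-0.153,0.58,-0.022,0.8,0.428,-0.037,0.058,-0.153,0.58,-0.022,0.8,0.428,-0.037,0.058,-0.153,0.58,-0.022,0.8,0.428,-0.037,0.058,-0.153,0.58,-0.022,0.8]
}}

```text
clock: 8.22
eef_pos: [0.5305, 0.1265, 0.1381]
tool_rot: [0.624, -0.505, -0.466, -0.374]
ft_force: [0.2, -0.5, 0.6]
grip_width: 0.0685
```

```bash
python3 - <<'E'
from h import *
p,r,o=cur();print(wf(p),o['joint_pos'],o['clock'])
P=bot.camera_params("wrist");im,d=bot.camera("wrist")
Tw=np.eye(4);Tw[:3,:3]=r.as_matrix();Tw[:3,3]=p;T=Tw@P["tool_from_camera"]
np.savez("w7.npz",p=im,d=d,T=T);cv2.imwrite("pics/w7.png",im[:,:,::-1])
F=Rf.inv().apply((cloud(d,P,T)-[Q[0],Q[1],0]).reshape(-1,3)).reshape(d.shape+(3,))*1000
def s(name,m):
    a=F[m&(d>0)];print(name,len(a),"med",np.median(a,0),"lo",np.percentile(a,3,axis=0),"hi",np.percentile(a,97,axis=0))
s("br",(abs(F[...,2]-115)<4)&(abs(F[...,1])<40)&(F[...,0]<6)&(F[...,0]>-14))
s("rw",(abs(F[...,2]-75)<4)&(abs(F[...,1])<70)&(F[...,0]<65)&(F[...,0]>35))
s("hd",(F[...,2]>96)&(F[...,2]<110)&(abs(F[...,1])<20)&(F[...,0]<26)&(F[...,0]>9))
m=(F[...,2]>96)&(F[...,2]<110)&(abs(F[...,1])<20)&(F[...,0]<22)&(F[...,0]>10);a=F[m]
for y in range(-20,21,3):
    q=a[abs(a[:,1]-y)<1.5]; 
    if len(q):print(y,len(q),np.median(q[:,2]))
sp=(F[...,1]>60)&(F[...,1]<175)&(F[...,0]>-33)&(F[...,0]<-10)&(F[...,2]>48)
a=F[sp]
for y in range(65,170,10):
    q=a[abs(a[:,1]-y)<5]
    if len(q):print("sp",y,len(q),np.median(q[:,2]),np.median(q[:,0]))
plan(*bolt(-.29,70));plan(*bolt(-.29,0))
E
```

```text
[ 19.1212  14.7678 138.0594] [ 0.3915  0.4251 -0.0165  1.1855 -0.2855  0.1864] 8.2167
br 1283 med [ -4.7365   2.3893 115.3827] lo [ -8.2237 -28.9866 112.074 ] hi [ -0.3596  29.8409 116.6193]
rw 1350 med [50.9151 -1.2053 75.3467] lo [ 47.6747 -56.0809  71.603 ] hi [55.7234 44.1448 76.5469]
hd 667 med [ 15.5269   4.1208 104.2387] lo [  9.6588 -10.7945  96.8314] hi [ 21.5263  14.883  107.2335]
-11 44 103.23458107100674
-8 59 103.88047295223708
-5 55 104.60226344323549
-2 60 105.3967511652913
1 63 106.14009518919322
4 64 106.72566948305669
7 90 105.03815798085907
10 86 101.65747859378405
13 78 98.46356358654575
16 27 96.53046240592937
sp 65 195 80.18735575949324 -21.697283680432523
sp 75 212 77.09118875120149 -21.41268329628565
sp 85 210 74.04977734786779 -21.312605208654695
sp 95 199 71.3776328083845 -21.18992042622411
sp 105 199 68.55149358969538 -21.243826784599356
sp 115 197 65.41748892184158 -21.317841570825724
sp 125 248 62.434796860668946 -21.527681282627917
sp 135 333 64.75698214299446 -21.213848098880167
sp 145 268 64.28925819390906 -21.41854960616998
sp 155 49 59.612867828887246 -22.30343113666491
move [ 0.004 -0.002  0.002  0.006 -0.001  0.004] rows>=0.0 clock 8.2667 F [ 0.2506 -1.3896  0.5388] w 0.06878150161138545 q [ 0.3905  0.423  -0.0141  1.1858 -0.2857  0.1859]
move [ 0.284 -0.001  0.002  0.006 -0.001  0.004] rows>=1.7 clock 8.2667 F [ 0.2506 -1.3896  0.5388] w 0.06878150161138545 q [ 0.3905  0.423  -0.0141  1.1858 -0.2857  0.1859]
```

View pics/w7.png

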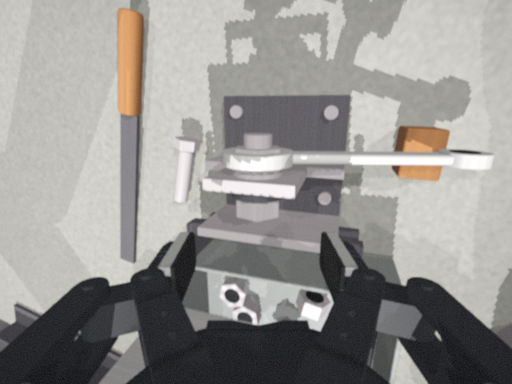

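Bracket, rear wall, head and spanner now agree with the model to under 1 mm. The spanner slope and the head's flats both give a bolt angle of about -0.29. I'll descend and grip.

{"name": "apply_moves", "arguments": {
  "targets": [0.08,0,0,0,0,0,0.75,0.16,0,0,0,0,0,0.75,0.23,0,0.002,0,0,0,0.75,0.284,0,0.002,0.006,0,0,0.75,0.284,0,0.002,0.006,0,0,0.7,0.284,0,0.002,0.006,0,0,0.6]
}}

```text
clock: 8.77
eef_pos: [0.537, 0.1065, 0.073]
tool_rot: [0.624, -0.504, -0.463, -0.378]
ft_force: [-0.5, -1.3, 0.4]
grip_width: 0.0514
```

```bash
python3 - <<'E'
from h import *
p,r,o=cur();print(wf(p),o['ft_force'],o['grip_width'])
im,d=bot.camera("wrist");cv2.imwrite("pics/w8.png",im[:,:,::-1])
plan(*bolt(-.29,0))
E
```

```text
[21.4194 -6.1472 72.9904] [-0.5096 -1.2564  0.3686] 0.05140687567858983
move [ 0.006  0.004  0.003 -0.002  0.001  0.01 ] rows>=0.0 clock 8.8167 F [ 0.1399 -0.1098  0.0999] w 0.05122990787033328 q [ 0.3541  0.4794 -0.1158  1.0137 -0.2872  0.151 ]
```

View pics/w8.png

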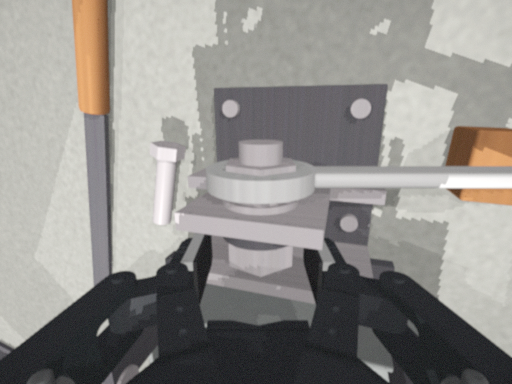

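The fingers at columns 205 and 315 straddle the head (columns 228–293). Closing now.

{"name": "apply_moves", "arguments": {
  "targets": [0.004,0,0.002,0,0,0,0,0.004,0,0.002,0,0,0,0,0.004,0,0.002,0,0,0,0,0.004,0,0.002,0,0,0,0,0.004,0,0.002,0,0,0,0,0.004,0,0.002,0,0,0,0]
}}

```text
clock: 9.32
eef_pos: [0.537, 0.1076, 0.0719]
tool_rot: [0.625, -0.503, -0.463, -0.377]
ft_force: [0.4, -0.2, 5.8]
grip_width: 0.0288
```

```bash
python3 - <<'E'
from h import *
p,r,o=cur();print(wf(p),o['ft_force'],o['ft_torque'],o['grip_width'])
pb,Rb=bolt(-.29);print("tilt now",(Rf.inv()*r*frame([0,0,-1],[0,1,0]).inv()).as_rotvec())
# rows for turning: relative to current pose, rotate about bolt axis at measured grip
g=p+r.apply([-.019,0,0]);print("grasp pt",wf(g))
ax=Rf.apply([1,0,0])
c=fw([0,0,90])
for a in np.linspace(.29/6,.29,6):
    q=R.from_rotvec(ax*a); print(np.round(dev(c+q.apply(p-c),q*r,p,r),3))
plan(*bolt(0.0))
E
```

```text
[21.5824 -5.0802 71.8965] [ 0.4198 -0.2176  5.8026] [-0.1694  0.0615 -0.0153] 0.028823517292540114
tilt now [-0.291  -0.005   0.0017]
grasp pt [21.4846  0.3704 90.0976]
[-0.    -0.     0.004  0.    -0.097 -0.   ]
[-0.    -0.     0.007  0.001 -0.193 -0.   ]
[-0.001 -0.     0.011  0.001 -0.29  -0.   ]
[-0.002 -0.     0.014  0.002 -0.387 -0.   ]
[-0.002 -0.     0.018  0.002 -0.483 -0.   ]
[-0.004 -0.     0.021  0.003 -0.58  -0.001]
move [-0.002  0.002  0.02   0.003 -0.582  0.01 ] rows>=2.3 clock 9.3167 F [ 0.4198 -0.2176  5.8026] w 0.028823517292540114 q [ 0.3561  0.4809 -0.1182  1.0103 -0.2885  0.151 ]
```

Firmly on the flats (width 28.8 mm), with the grasp point on the bolt axis. I'll turn it smoothly by 0.29 rad.

{"name": "apply_moves", "arguments": {
  "targets": [0,0,0.003,0,-0.07,0,0,0,0,0.005,0,-0.14,0,0,0,0,0.008,0,-0.22,0,0,-0.001,0,0.011,0.001,-0.3,0,0,-0.002,0,0.014,0.002,-0.38,0,0,-0.002,0,0.017,0.002,-0.46,0,0,-0.003,0,0.019,0.003,-0.53,0,0,-0.004,0,0.021,0.003,-0.58,0,0,-0.004,0,0.021,0.003,-0.58,0,0,-0.004,0,0.021,0.003,-0.58,0,0,-0.004,0,0.021,0.003,-0.58,0,0]
}}

```text
clock: 10.23
eef_pos: [0.5359, 0.1129, 0.0711]
tool_rot: [0.551, -0.444, -0.548, -0.446]
ft_force: [0.7, -0.2, 6.2]
grip_width: 0.0287
```

```bash
cat > chk.py <<'E'
from h import *
import sys
k=sys.argv[1]
p,r,o=cur();print(wf(p),o['ft_force'],o['ft_torque'],o['grip_width'],o['clock'])
print("tilt",(Rf.inv()*r*frame([0,0,-1],[0,1,0]).inv()).as_rotvec())
P=bot.camera_params("wrist");im,d=bot.camera("wrist")
Tw=np.eye(4);Tw[:3,:3]=r.as_matrix();Tw[:3,3]=p;T=Tw@P["tool_from_camera"]
cv2.imwrite(f"pics/w{k}.png",im[:,:,::-1])
def sp(d,P,T,n):
    F=Rf.inv().apply((cloud(d,P,T)-[Q[0],Q[1],0]).reshape(-1,3)).reshape(d.shape+(3,))*1000
    a=F[(F[...,1]>40)&(F[...,1]<130)&(F[...,0]>-33)&(F[...,0]<-10)&(F[...,2]>60)&(F[...,2]<125)&(d>0)]
    Y=[];Z=[]
    for y in range(45,130,5):
        q=a[abs(a[:,1]-y)<2.5]
        if len(q)>3: Y.append(np.median(q[:,1]));Z.append(np.median(q[:,2]))
    if len(Y)>3:
        print(n,len(a),"slope,icpt",np.polyfit(Y,Z,1),np.round(Z,1))
sp(d,P,T,"wrist")
for n in("scene","top"):
    im,d=bot.camera(n);Pn=bot.camera_params(n);sp(d,Pn,Pn["T"],n)
    c=im[100:260,210:370] if n=="scene" else im[95:260,165:275]
    cv2.imwrite(f"pics/{n}{k}.png",cv2.resize(c[:,:,::-1],None,fx=3.6,fy=3.6))
E
python3 chk.py 9
```

```text
[21.5672  0.3225 71.0925] [ 0.7449 -0.236   6.2037] [-0.0711  0.1165 -0.0335] 0.028697416452261593 10.2333
tilt [-0.0008 -0.0046  0.0008]
wrist 3549 slope,icpt [ -0.1023 106.0632] [99.  99.1 99.2 99.2 99.2 99.1 99.3 99.3 99.3 99.3 99.4 99.4 99.2 97.9
 88.8 85.6]
```

View pics/w9.png

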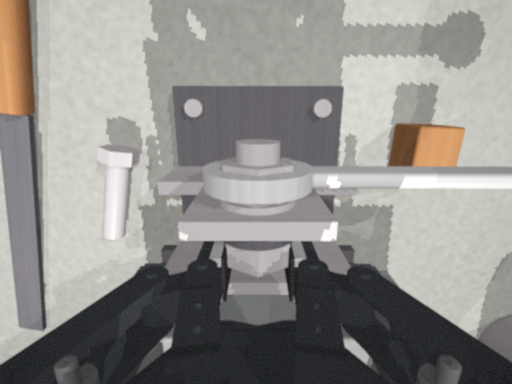

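View pics/scene9.png

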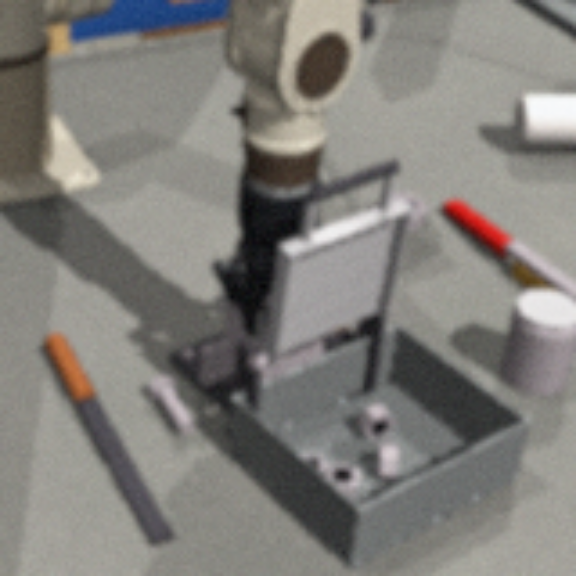

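The spanner's upper edge reads 99.0–99.4 mm for y = 45–105 mm, a slope of about +0.007 rad, so it is level. It has lifted clear of the block. I'll hold a moment and re-check.

{"name": "apply_moves", "arguments": {
  "targets": [0,0,0,0,0,0,0,0,0,0,0,0,0,0,0,0,0,0,0,0,0,0,0,0,0,0,0,0,0,0,0,0,0,0,0,0,0,0,0,0,0,0,0,0,0,0,0,0,0,0,0,0,0,0,0,0]
}}

```text
clock: 11.05
eef_pos: [0.5359, 0.1129, 0.0711]
tool_rot: [0.551, -0.444, -0.548, -0.446]
ft_force: [0.2, 0.2, 6.5]
grip_width: 0.0287
```

```bash
python3 chk.py 10; python3 -c "
from workcell import bot
print(bot.job_done())"
```

```text
[21.5731  0.3434 71.09  ] [0.1981 0.1899 6.457 ] [-0.1974 -0.0022 -0.067 ] 0.028675913485272504 11.05
tilt [-0.0013 -0.0046  0.0011]
wrist 3545 slope,icpt [ -0.1084 106.3921] [99.1 99.1 99.  99.  99.  99.2 99.2 99.2 99.2 99.3 99.2 99.3 99.4 96.9
 87.9 85.4]
the job is handed in; nothing more can be done
None
```

I tipped the tray up by its bar, turned the bolt until the spanner was level, and handed the job in at about 11 s with the gripper still holding the head.

- **Tray and nuts:** The tray measured about 1.64 rad when I let go of the bar. It was still standing, with all four nuts in the bin, in the last picture I viewed, after the turn. I did not view the pictures from the final check.
- **Bolt:** I gripped the head on its two side flats, behind the collar. The bolt stood at about -0.29 rad, and I turned it by that much about its own axis.
- **Last checks:** After a further 0.8 s hold, the spanner's upper edge was at 99.0–99.4 mm over y = 45–105 mm. That is a slope of about 0.005 rad, and the tool tilt was about -0.001 rad. The grip width was steady at 28.7 mm and the wrist force about 6 N.
- **Disagreeing readings:**
  - My automatic line fit of the spanner gave a slope of about -0.11. Its last three or four points fell off the spanner onto the background, so I ignored it and used the individual heights.
  - The top and scene cameras could not see the spanner well enough at the end to confirm that it was level.
  - My first estimate of the fixture's position was about 2.5 mm off along x. I corrected it from the wrist camera before gripping the bolt head.

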